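Ready the vise jaw for gluing

TASK

I am gluing up a wooden vise jaw on the gluing board: first lower the thin two-hole backplate over the board's two pins until it rests flush on the board, and let go of it. Then pick up the thick stepped cheek, carry it over the jars and the nail tin, which must stay standing where they are, and hold it level about a centimetre above the tips of the pins, each of its holes right over a pin and nothing touching it but the gripper, so that I can spread the glue. Finish while still holding it there; do not lower it or let go.

Things in the scene. Friction and masses are not known exactly. Their poses are not given: they have to be found in the camera images.
- gluing_board: plywood board, 100 (x) x 190 (y) x 18 mm high, screwed to the bench, with two upright steel pins 10 mm in diameter at y = +50 and -50 mm of its centre, standing 45 mm above its top, the last 7 mm tapered to 4 mm. Origin: centre of its underside (bench level); y along the line of the pins, z up
- seat (a point): centre of the gluing board's top face, midway between the pins (18 mm above the bench); axes as the board. The centre of the backplate's underside comes to rest here
- pin_tips (a point): the point midway between the tips of the two pins, at their height (63 mm above the bench); axes as the board
- backplate: the thin flat wooden plate, 56 (x) x 150 (y) x 18 mm thick, about 0.12 kg, with two 13 mm through holes at y = +50 and -50 mm. Lies flat on the bench right of the jars, length within 0.25 rad of world y; grasp across 56 mm. Origin: centre of its underside, y along its length, z up; either way round is right
- cheek: the thick stepped wooden part: plate 56 (x) x 150 (y) x 24 mm with two 13 mm through holes at y = +50 and -50 mm and, between them, a raised pad 56 x 62 (y) mm, 44 mm high in all; about 0.22 kg. Lies right of the jars, length within 0.25 rad of world y; grasp the pad across 56 mm. Origin: centre of its underside, y along its length, z up; either way round is right
- jar_screws_a: jar of screws with a brown lid, 62 mm across, 92 mm high. Stands on the bench between the two wooden parts and the gluing board. Origin: centre of its underside, z up
- jar_screws_b: jar of screws with a pale lid, 62 mm across, 91 mm high. Stands on the bench between the two wooden parts and the gluing board. Origin: centre of its underside, z up
- nail_tin: open tin of nails, 70 mm across, 61 mm high. Stands on the bench between the two wooden parts and the gluing board. Origin: centre of its underside, z up
There are look-alikes about, which are no part of the job. What is shaped like the jar_screws_a but red is not meant.

How it is judged:
On the way, in this order (a step that is already met when the one before it is completed fails the run):
1. the backplate is over both pins, flush on the gluing board and let go (z of backplate in the frame of seat between -0.0025 and 0.0025 m and horizontal distance between backplate and seat below 0.004 m and angle between the y axis of backplate and the y axis of gluing_board, either way round below 0.05 rad and angle between the z axis of backplate and the z axis of gluing_board, either way round below 0.03 rad and contact force between the fingers and backplate below 0.1 N), for 0.2 s.
2. the cheek, in the gripper, passes across above the height of the jars (height (world z) of cheek above 0.092 m and world y of cheek between -0.06 and 0.07 m and contact force between the fingers and cheek above 0.5 N), for 0.05 s.
At the end, for the whole second after the job is handed in: Backplate flush over both pins (2.5 mm high, 4 mm sideways), let go. Cheek held still by the fingers, level (0.08 rad), underside 3 to 20 mm above the pin tips, centred within 5 mm and 0.07 rad, touching neither pins, board nor backplate. Jars and tin upright within 20 mm of their places (all of step 1 and z of cheek in the frame of pin_tips between 0.003 and 0.02 m and horizontal distance between cheek and pin_tips below 0.005 m and angle between the y axis of cheek and the y axis of gluing_board, either way round below 0.07 rad and angle between cheek's own z axis and vertical below 0.08 rad and contact force between cheek and gluing_board below 0.05 N and contact force between cheek and backplate below 0.05 N and contact force between the fingers and cheek above 1 N and linear speed of cheek below 0.01 m/s and distance of each of jar_screws_a, jar_screws_b, nail_tin from where it was at the start of the episode below 0.02 m and angle between each of jar_screws_a, jar_screws_b, nail_tin's own z axis and vertical below 0.2 rad); the arm keeps its last pose, push and grip.
It fails at once if a jar or the nail tin is tipped or pushed more than 20 mm (distance of any of jar_screws_a, jar_screws_b, nail_tin from where it was at the start of the episode above 0.02 m or angle between any of jar_screws_a, jar_screws_b, nail_tin's own z axis and vertical above 0.2 rad).
It also fails if it takes over 61 s, if anything falls off the work surface, if the arm or the gripper's body presses on something with over 40 N, if the wrist force passes 120 N, or if a joint passes its speed limit or range.

ROBOT

A 6-joint arm with a two-finger parallel gripper is mounted at the origin on the work surface; the furniture and walls round the work are solid. World frame = base frame: x ahead of the robot, y to its left, z up, the work surface at z = 0. Lengths are in m, angles in rad, forces in N, time in s.
With the tool pointing down it reaches from about 0.3 to 0.875 m from the base axis. Payload 6.4 kg.
Tool frame: the origin (TCP) lies between the finger pads; the fingertips stand 22 mm ahead of it and the grasp point (between the pads) lies 3 mm ahead of it; z points along the fingers, y is the line along which they close (so a half turn about z gives the same grasp; the last joint's range is limited). The gripper opens to 85 mm and grips with 20 to 120 N. Pads are 22 mm wide; open, the fingers measure 114 mm over their backs; the gripper's body (76 mm by 85 mm) begins 54 mm behind the grasp point. The pads swing forward as they close: fully open they stand 13 mm farther back than shut.
Start: joints at [1.142, 0.181, 1.607, -0, 1.354, -0.206], TCP at [0.127, 0.561, 0.253] pointing down, gripper open.
Joint ranges: [-2.99, 2.99], [-0.89, 2.07], [0.3, 2.58], [-1.14, 4.28], [0, 2.63], [-3.12, 3.12]. Speed limits (rad/s): [2.57, 2.57, 3.01, 3.14, 3.14, 3.14].

INTERFACE

Orientations are given as a unit quaternion [w, x, y, z].
In Python, from bench import ctrl, imaging, workorder gives the robot as it stands.
- The arm moves only by the shell command python3 -m pendant 'ROWS' [OPENING]. ROWS is JSON, a list of rows, each a list of 4 numbers: the shift along the tool's x, y, z in cm, then the turn about the tool's z in degrees. In form: [[dx, dy, dz, roll], ...]. A call has 1 to 12 rows; each row is the pose to reach, as a shift and turn from the pose commanded when the call began, along the tool's axes at that moment; what a row does not reach only later rows make up. A row lasts 1/12 s, in which the tool goes at most 41.7 mm and 7.16 degrees, less where a joint would pass 70% of its speed; a pose out of reach is approached as far as the arm can. A call with a gripper value outside its range is refused whole. OPENING is the opening, from 0 (shut) to 1 (fully open), set as the call begins (- or left out, the last holds). The fingers move at their own pace and stop on an object; the grip force is fixed at half the most. Time passes only in rows, so rows that repeat a pose let the fingers close. It gives the time, the measured TCP pose, the force, the opening and the grip force at its end, in the units of the state.
- ctrl.get_obs(): the state, without advancing time (a new reading comes with each control period).
- imaging.camera(name): name is "side" or "top"; returns the picture (400x640x3 uint8, red, green, blue); there is no depth.
- imaging.camera_info(name): a dict with "K" (3x3 intrinsics, pixels), "k1" (the pictures are not rectified: a ray, as slopes to the right and down, at radius r is drawn at 1 + k1 r^2 times it, then the intrinsics apply), "T" (4x4, takes a point from camera to world coordinates). Camera axes: x right, y up, looking along -z (the intrinsics and any distortion apply to the point x, -y, -z); pixel columns grow to the right and rows downward; lengths in m; the calibration is good to about 2 mm. A picture is of the moment at which its call begins. camera_info takes no time and is no camera call.
- workorder.hand_in(): hands the job in; it is judged then, once.
The state is a dict: "time_s": time; "q": joint angles; "dq": joint speeds; "joint_efforts": joint torques, N m; "eef_pos": TCP position; "eef_rot": TCP orientation; "wrist_force": force on the tool from outside, world axes, zero at the start; "torque": the same for the moment, N m; "opening": opening from 0.0 (shut) to 1.0 (fully open); "grasp_force": force on a finger pad.
Only numpy, scipy, OpenCV 4.12 (cv2) and the standard library are available. Lean on these libraries where they do the work, as an engineer would, in place of code of your own. Each camera call takes 0.05 s, during which the arm holds its last target. There are 200 camera calls.

## Working session

There is one attempt and no reset: what is moved stays moved. The work goes in short steps, Python scripts to look and compute and a shell command to move; the robot and the scene stay as the last step left them, time stands still between calls to the robot, and variables do not carry over. Pictures are saved under pics/ and viewed, at most 10 in all, crops included, and the job is handed in when it is done.

```bash
mkdir -p pics; python3 - <<'E'
from bench import ctrl, imaging
import cv2, numpy as np
np.set_printoptions(precision=4,suppress=True)
for n in("top","side"):
    im=imaging.camera(n); cv2.imwrite(f"pics/{n}0.png",im[:,:,::-1]); i=imaging.camera_info(n); print(n,i)
o=ctrl.get_obs(); print(o)
E
```

```text
top {'K': array([[393.4013,   0.    , 318.5781],
       [  0.    , 393.4013, 199.6406],
       [  0.    ,   0.    ,   1.    ]]), 'k1': -0.04629816623259085, 'T': array([[-0.0213,  0.9918, -0.1259,  0.4088],
       [-0.9998, -0.0211,  0.0031,  0.0027],
       [ 0.0004,  0.126 ,  0.992 ,  0.9279],
       [ 0.    ,  0.    ,  0.    ,  1.    ]])}
side {'K': array([[488.6422,   0.    , 316.7637],
       [  0.    , 488.6422, 197.4245],
       [  0.    ,   0.    ,   1.    ]]), 'k1': 0.0012764959913685386, 'T': array([[ 0.9979,  0.0438, -0.0475,  0.4733],
       [-0.0639,  0.5564, -0.8285, -0.8238],
       [-0.0098,  0.8298,  0.558 ,  0.6315],
       [ 0.    ,  0.    ,  0.    ,  1.    ]])}
{'time_s': 0.1, 'q': array([ 1.1417,  0.1815,  1.6079,  0.    ,  1.3538, -0.2063]), 'dq': array([ 0.0008, -0.0023, -0.0001, -0.    , -0.0012,  0.0014]), 'joint_efforts': array([  0.0008, -44.5877, -35.2239,  -0.0004,   0.0042,   0.    ]), 'eef_pos': array([0.1268, 0.5604, 0.2525]), 'eef_rot': array([-0.0003,  0.1112,  0.9938, -0.0008]), 'wrist_force': array([0.4397, 0.9173, 0.2107]), 'torque': array([ 0.0567, -0.0072,  0.0376]), 'grasp_force': 0.0, 'opening': 0.9981181465037404}
```

View pics/top0.png

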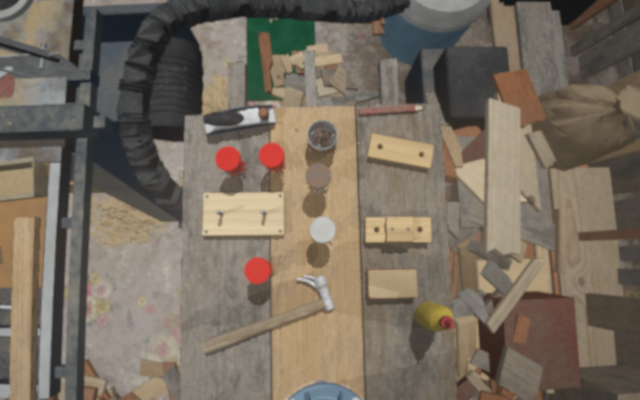

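View pics/side0.png

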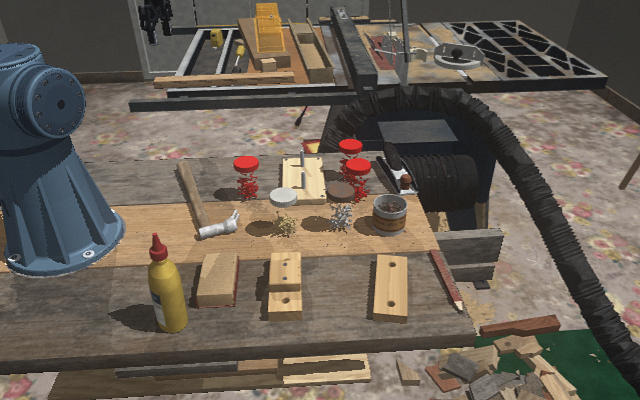

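Top picture: the board is at (243,214) with pins near (221,214) and (265,214). The jars are brown (318,177) and pale (322,230), with the tin at (322,136).

Possible look-alikes:
- **Wooden parts:** (401,152) is a flat plate with two holes, so it's the backplate. (398,230) is stepped with holes, so it's the cheek. (392,284) is a plain block without holes, so it's a decoy.
- **Jars:** the red ones at (228,159), (272,156) and (258,271) are decoys.

Next I'll check this in a close crop.

```bash
cat > h.py <<'E'
import numpy as np, cv2
from bench import ctrl, imaging
np.set_printoptions(precision=4,suppress=True)
def rays(n,px):
    i=imaging.camera_info(n);K=i["K"];T=i["T"]
    px=np.asarray(px,float).reshape(-1,2)
    p=cv2.undistortPoints(px.reshape(-1,1,2),K,np.array([i["k1"],0,0,0.])).reshape(-1,2)
    d=np.c_[p[:,0],-p[:,1],-np.ones(len(p))]@T[:3,:3].T
    return T[:3,3],d
def plane(n,px,z):
    c,d=rays(n,px); return c+d*((z-c[2])/d[:,2])[:,None]
def tri(pt,ps):
    c1,d1=rays("top",pt);c2,d2=rays("side",ps);out=[]
    for a,b in zip(d1,d2):
        s=np.linalg.lstsq(np.c_[a,-b],c2-c1,rcond=None)[0]
        out.append(np.r_[(c1+a*s[0]+c2+b*s[1])/2,np.linalg.norm(c1+a*s[0]-c2-b*s[1])])
    return np.array(out)
E
python3 - <<'E'
import cv2,numpy as np
t=cv2.imread("pics/top0.png");s=cv2.imread("pics/side0.png")
a=cv2.resize(t[120:310,195:445],None,fx=3,fy=3,interpolation=cv2.INTER_CUBIC);cv2.imwrite("pics/tc.png",a)
b=cv2.resize(s[140:330,250:450],None,fx=3,fy=3,interpolation=cv2.INTER_CUBIC);cv2.imwrite("pics/sc.png",b)
E
```

```text
(no output)
```

View pics/tc.png

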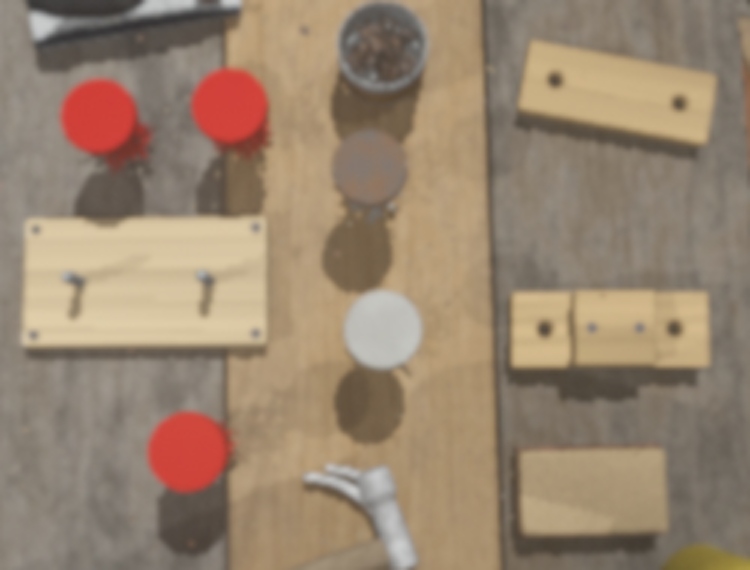

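View pics/sc.png

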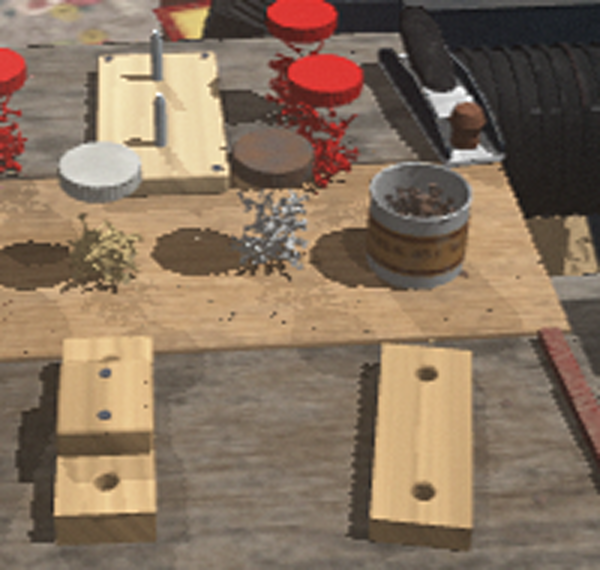

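The crops confirm it: the plate with two holes is at top-crop (617,92), the stepped cheek at (610,329), and the block without holes at (592,491). The board's pin tips are at top-crop (70,277) and (203,276).

```bash
cat > m0.py <<'E'
from h import *
cv=lambda c,o:(np.array(c,float)+.5)/3-.5+np.array(o)
T=lambda *c:cv(c,(195,120)); S=lambda *c:cv(c,(250,140))
def summ(name,P):
    m=P.mean(0); print(name,m)
im=cv2.imread("pics/top0.png")
def quad(name,roi,z,thr):
    x0,y0,x1,y1=roi; h=cv2.cvtColor(im,cv2.COLOR_BGR2HSV)[y0:y1,x0:x1]
    m=((h[...,1]>thr[0])&(h[...,2]>thr[1])).astype(np.uint8)
    m=cv2.morphologyEx(m,cv2.MORPH_CLOSE,np.ones((7,7)))
    c=max(cv2.findContours(m,0,cv2.CHAIN_APPROX_NONE)[0],key=cv2.contourArea)
    w=plane("top",c.reshape(-1,2)+[x0,y0],z)[:,:2]
    r=cv2.minAreaRect((w*1000).astype(np.float32)); print(name,r)
quad("board",(197,185,290,242),.018,(60,140))
quad("plate",(362,130,440,172),.018,(60,140))
quad("cheek",(360,212,440,247),.024,(60,140))
print("board corners",plane("top",T((25,218),(266,217),(267,348),(22,346)),.018))
print("pins tri",tri(T((70,276),(203,275)),S((155,31),(160,95))))
print("pins top z63",plane("top",T((70,276),(203,275)),.061))
print("pin base side",plane("side",S((158,79),(162,145)),.018))
print("plate holes top",plane("top",T((556,79),(680,102)),.016)); print("side",plane("side",S((427,373),(424,491)),.017))
print("cheek holes top",plane("top",T((545,328),(675,328)),.022)); print("side",plane("side",S((107,482)),.022))
print("cheek pad top",plane("top",T((574,291),(656,291),(656,367),(574,367)),.044)); print("pad side",plane("side",S((62,337),(152,337),(154,430),(57,430)),.044))
print("jars",plane("top",T((370,167),(383,329)),.092),plane("top",T((382,48)),.061))
print("red",plane("top",T((99,117),(230,106),(189,452)),.092))
E
python3 m0.py
```

```text
board ((496.3930969238281, 169.80633544921875), (201.2613525390625, 130.736083984375), 89.3083724975586)
plate ((643.0609741210938, -198.17474365234375), (154.8255615234375, 68.32000732421875), 77.96436309814453)
cheek ((451.7746887207031, -181.67242431640625), (153.44863891601562, 59.81550216674805), 88.66346740722656)
board corners [[0.5474 0.2706 0.018 ]
 [0.5441 0.0819 0.018 ]
 [0.4423 0.0821 0.018 ]
 [0.4476 0.2715 0.018 ]]
pins tri [[0.4967 0.2222 0.0671 0.0012]
 [0.4962 0.1246 0.0652 0.0023]]
pins top z63 [[0.4967 0.2237 0.061 ]
 [0.4954 0.1251 0.061 ]]
pin base side [[0.4987 0.2298 0.018 ]
 [0.4978 0.1285 0.018 ]]
plate holes top [[ 0.6503 -0.1492  0.016 ]
 [ 0.6297 -0.2471  0.016 ]]
side [[ 0.6517 -0.1451  0.017 ]
 [ 0.6309 -0.2435  0.017 ]]
cheek holes top [[ 0.4529 -0.1316  0.022 ]
 [ 0.4506 -0.2319  0.022 ]]
side [[ 0.4518 -0.2282  0.022 ]]
cheek pad top [[ 0.4791 -0.1513  0.044 ]
 [ 0.4777 -0.2132  0.044 ]
 [ 0.4208 -0.2104  0.044 ]
 [ 0.4223 -0.1489  0.044 ]]
pad side [[ 0.4261 -0.1254  0.044 ]
 [ 0.4815 -0.1296  0.044 ]
 [ 0.4797 -0.2111  0.044 ]
 [ 0.4245 -0.207   0.044 ]]
jars [[ 0.5679  0.0002  0.092 ]
 [ 0.4513 -0.0065  0.092 ]] [[ 0.6651 -0.0109  0.061 ]]
red [[0.609  0.196  0.092 ]
 [0.615  0.1008 0.092 ]
 [0.3681 0.1311 0.092 ]]
```

```bash
cat >> h.py <<'E'
from scipy.spatial.transform import Rotation as R
def go(p,yaw):
    "tool-axis shift (cm) and roll (deg) that bring TCP to p with tool y at world angle yaw"
    o=ctrl.get_obs(); w=o["eef_rot"]; M=R.from_quat([*w[1:],w[0]]).as_matrix()
    a=np.arctan2(M[1,1],M[0,1]); d=(a-yaw+np.pi)%(2*np.pi)-np.pi
    print("t",o["time_s"],"now",o["eef_pos"],"yaw",round(a,4),"tilt",M[:2,2],"-> cm",M.T@(np.array(p)-o["eef_pos"])*100,"deg",np.degrees(d))
E
python3 -c "
from h import *
go([.640,-.198,.20],-.207)"
```

```text
t 0.1 now [0.1268 0.5604 0.2525] yaw 1.348 tilt [-0.0007 -0.0015] -> cm [-66.8061 -62.6155   5.3216] deg 89.09646011898664
```

```bash
python3 -m pendant '[[-66.8,-62.6,4,89],[-66.8,-62.6,4,89],[-66.8,-62.6,4,89],[-66.8,-62.6,4,89],[-66.8,-62.6,4,89],[-66.8,-62.6,4,89],[-66.8,-62.6,4,89],[-66.8,-62.6,4,89],[-66.8,-62.6,4,89],[-66.8,-62.6,4,89],[-66.8,-62.6,4,89],[-66.8,-62.6,4,89]]' 1; python3 -c "
from h import *
go([.640,-.198,.12],-.207)"
```

```text
time_s: 1.1
eef_pos: [0.4075, 0.1452, 0.2314]
eef_rot: [0.0, 0.761, 0.649, 0.0]
wrist_force: [0.8, 0.7, -0.0]
opening: 1.003
grasp_force: 0.0
t 1.1 now [0.4075 0.1452 0.2314] yaw -0.1583 tilt [0.0002 0.0002] -> cm [-30.2259  28.3632  11.1358] deg 2.7884454635189897
```

```bash
python3 -m pendant '[[-30.2,28.4,5,2.8],[-30.2,28.4,5,2.8],[-30.2,28.4,5,2.8],[-30.2,28.4,5,2.8],[-30.2,28.4,5,2.8],[-30.2,28.4,5,2.8],[-30.2,28.4,5,2.8],[-30.2,28.4,5,2.8],[-30.2,28.4,5,2.8],[-30.2,28.4,5,2.8],[-30.2,28.4,5,2.8],[-30.2,28.4,11,2.8]]' 1; python3 -c "
from h import *
go([.640,-.198,.026],-.207)"
```

```text
time_s: 2.1
eef_pos: [0.6475, -0.1995, 0.1464]
eef_rot: [0.006, 0.775, 0.632, 0.003]
wrist_force: [2.9, -0.3, 1.8]
opening: 0.998
grasp_force: 0.0
t 2.1 now [ 0.6475 -0.1995  0.1464] yaw -0.2037 tilt [ 0.0123 -0.0064] -> cm [ 0.0372 -0.9214 12.0326] deg 0.18790280986923155
```

```bash
python3 -m pendant '[[0,0,3,0],[0,0,6,0],[0,0,6,0],[0,0,6,0],[0,0,6,0]]' 1; python3 - <<'E'
from h import *
go([.640,-.198,.024],-.207)
for n in("top","side"): cv2.imwrite(f"pics/{n}1.png",imaging.camera(n)[:,:,::-1])
E
```

```text
time_s: 2.52
eef_pos: [0.6429, -0.1947, 0.0814]
eef_rot: [0.001, 0.774, 0.633, 0.0]
wrist_force: [0.1, -0.1, 0.6]
opening: 0.997
grasp_force: 0.0
t 2.5167 now [ 0.6429 -0.1947  0.0814] yaw -0.2007 tilt [ 0.0016 -0.0008] -> cm [-0.3786 -0.2327  5.7404] deg 0.35968287421106887
```

```bash
python3 -m pendant '[[-0.2,-0.2,2,0.4],[-0.2,-0.2,4,0.4],[-0.2,-0.2,5.7,0.4],[-0.2,-0.2,5.7,0.4],[-0.2,-0.2,5.7,0.4],[-0.2,-0.2,5.7,0.4]]' 1;  python3 -m pendant '[[0,0,0,0],[0,0,0,0],[0,0,0,0],[0,0,0,0],[0,0,0,0],[0,0,0,0],[0,0,0,0],[0,0,0,0]]' 0
```

```text
time_s: 3.12
eef_pos: [0.6412, -0.1966, 0.0252]
eef_rot: [0.002, 0.777, 0.63, 0.001]
wrist_force: [1.0, -0.7, 0.0]
opening: 1.0
grasp_force: 0.0
time_s: 3.78
eef_pos: [0.6409, -0.1965, 0.0247]
eef_rot: [0.001, 0.777, 0.63, 0.001]
wrist_force: [-1.0, 0.2, 6.9]
opening: 0.636
grasp_force: 65.3
```

```bash
python3 -m pendant '[[0,0,-2,0],[0,0,-5,0],[0,0,-8,0],[0,0,-8,0],[0,0,-8,0],[0,0,-8,0]]' 0; python3 - <<'E'
from h import *
go([.496,.174,.16],-.015)
s=[]
for n in("top","side"): 
    i=imaging.camera(n)[:,:,::-1]; cv2.imwrite(f"pics/{n}2.png",i)
    s.append(cv2.resize(i[90:210,330:490] if n=="top" else i[160:360,320:520],(400,400) if n=="side" else (400,300),interpolation=cv2.INTER_CUBIC))
c=np.zeros((400,800,3),np.uint8);c[:300,:400]=s[0];c[:,400:]=s[1];cv2.imwrite("pics/c2.png",c)
E
```

```text
time_s: 4.28
eef_pos: [0.6392, -0.1957, 0.1023]
eef_rot: [-0.0, 0.777, 0.63, -0.0]
wrist_force: [-0.1, -0.9, -2.2]
opening: 0.635
grasp_force: 64.4
t 4.2833 now [ 0.6392 -0.1957  0.1023] yaw -0.2078 tilt [-0.0007  0.0004] -> cm [ 33.2189 -21.6476  -5.7435] deg -11.048389136860377
```

View pics/c2.png

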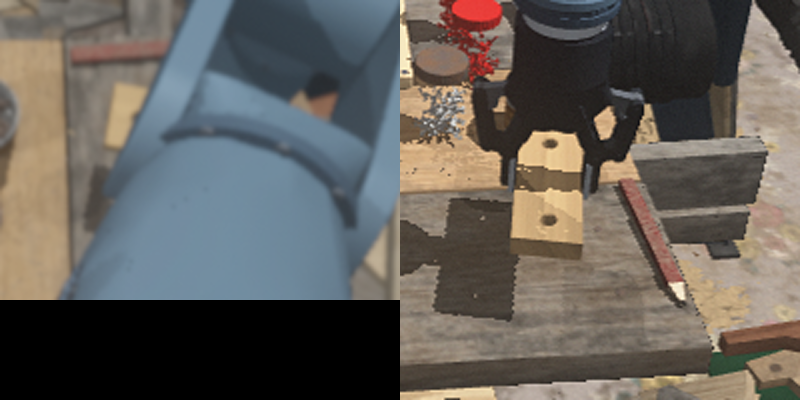

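The plate is gripped level across its width. In the side view its holes are at (395,232) and (394,270). Next I'll carry it high over to the board.

```bash
python3 -m pendant '[[0,0,-4,0],[0,0,-8,0],[33.2,-21.6,-8,-11],[33.2,-21.6,-8,-11],[33.2,-21.6,-8,-11],[33.2,-21.6,-8,-11],[33.2,-21.6,-8,-11],[33.2,-21.6,-8,-11],[33.2,-21.6,-8,-11],[33.2,-21.6,-8,-11],[33.2,-21.6,-8,-11],[33.2,-21.6,-8,-11]]'; python3 -m pendant '[[0,0,0,0]]'; python3 - <<'E'
from h import *
go([.496,.174,.12],-.015)
E
```

```text
time_s: 5.38
eef_pos: [0.4937, 0.177, 0.1812]
eef_rot: [-0.002, 0.712, 0.702, -0.001]
wrist_force: [-0.2, 0.5, -1.0]
opening: 0.636
grasp_force: 64.5
time_s: 5.47
eef_pos: [0.4937, 0.1773, 0.1812]
eef_rot: [-0.002, 0.711, 0.703, -0.001]
wrist_force: [0.4, 0.6, -1.8]
opening: 0.639
grasp_force: 64.5
t 5.4667 now [0.4937 0.1773 0.1812] yaw -0.0111 tilt [-0.0038  0.001 ] -> cm [-0.3358  0.2538  6.1224] deg 0.2223407259821675
```

```bash
python3 -m pendant '[[-0.3,0.25,3,0.2],[-0.3,0.25,6,0.2],[-0.3,0.25,8,0.2],[-0.3,0.25,8,0.2],[-0.3,0.25,8,0.2],[-0.3,0.25,8,0.2]]'; python3 - <<'E'
from h import *
go([.496,.174,.1],-.015)
for n in("top","side"): 
    i=imaging.camera(n)[:,:,::-1]; cv2.imwrite(f"pics/{n}3.png",i)
a=cv2.imread("pics/side0.png")[130:210,260:350];b=cv2.imread("pics/side3.png")[110:210,230:350]
c=np.zeros((600,800,3),np.uint8)
a=cv2.resize(a,(360,320),interpolation=cv2.INTER_CUBIC);b=cv2.resize(b,(480,400)if 0 else (440,367),interpolation=cv2.INTER_CUBIC)
c[:320,:360]=a;c[:367,360:]=b
t=cv2.imread("pics/top3.png")[170:250,190:310];c[370:600,:345]=cv2.resize(t,(345,230),interpolation=cv2.INTER_CUBIC)
cv2.imwrite("pics/c3.png",c)
E
```

```text
time_s: 5.97
eef_pos: [0.5, 0.1701, 0.1034]
eef_rot: [0.0, 0.714, 0.7, 0.0]
wrist_force: [-0.1, -0.5, -1.6]
opening: 0.635
grasp_force: 64.4
t 5.9667 now [0.5    0.1701 0.1034] yaw -0.0198 tilt [ 0.0006 -0.    ] -> cm [ 0.3838 -0.4124  0.3446] deg -0.27764710180206614
```

View pics/c3.png

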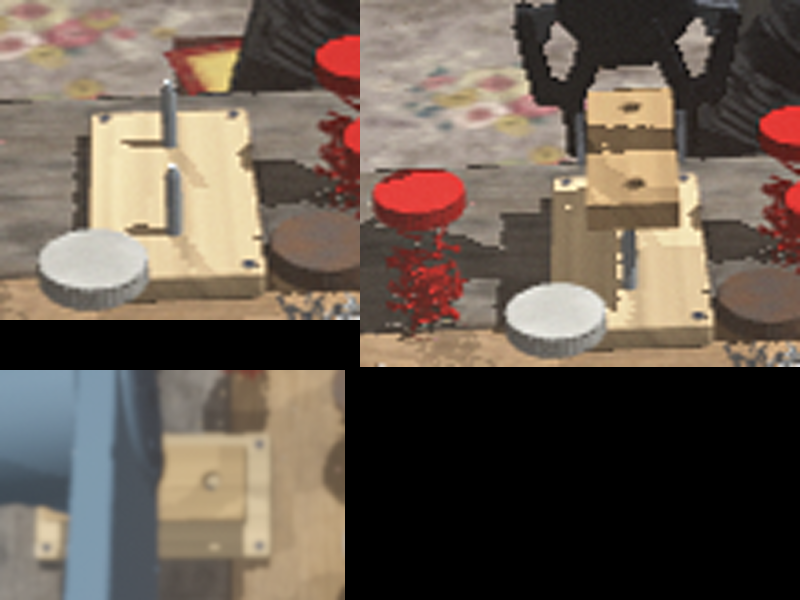

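Left crop shows the pin tips at (167,82) and (173,165), with their feet at (171,146) and (175,235). Right crop shows the held plate's holes at (631,106) and (634,184). In the top view, the near hole at (210,480) shows the pin through it.

```bash
cat > m1.py <<'E'
from h import *
f=lambda c,o,k:(np.array(c,float)+.5)/k-.5+np.array(o)
tips=plane("side",f([(167,81),(173,164)],(260,130),4),.063)
base=plane("side",f([(171,145),(176,233)],(260,130),4),.018)
print("tips",tips,tips.mean(0),"\nbase",base,base.mean(0))
h=plane("side",f([(271,106),(274,184)],(230,110),440/120),.0957)
print("holes",h,h.mean(0)); o=ctrl.get_obs()["eef_pos"];print("hole-mid minus tcp",h.mean(0)-o)
# refine: dark-blob centroids of the holes in the raw image
g=cv2.cvtColor(cv2.imread("pics/side3.png"),cv2.COLOR_BGR2GRAY)
for x,y in f([(271,106),(274,184)],(230,110),440/120):
    x,y=int(round(x)),int(round(y)); p=g[y-3:y+4,x-5:x+6].astype(float); w=np.clip(p.max()*.75-p,0,None)
    yy,xx=np.mgrid[y-3:y+4,x-5:x+6]; c=((w*xx).sum()/w.sum(),(w*yy).sum()/w.sum()); print(c,plane("side",c,.0957))
t=f([(210,480-370)],(190,170),345/120); print("top view hole",plane("top",t,.0957),"pins top",plane("top",(np.array([(70,276),(203,275)])+.5)/3-.5+[195,120],.063))
E
python3 m1.py
```

```text
tips [[0.4976 0.2306 0.063 ]
 [0.4973 0.1316 0.063 ]] [0.4974 0.1811 0.063 ] 
base [[0.4988 0.2304 0.018 ]
 [0.4977 0.129  0.018 ]] [0.4983 0.1797 0.018 ]
holes [[0.5035 0.2264 0.0957]
 [0.5011 0.1232 0.0957]] [0.5023 0.1748 0.0957]
hole-mid minus tcp [ 0.0016  0.0045 -0.0087]
(np.float64(303.40421868273785), np.float64(138.82522600086097)) [[0.5031 0.225  0.0957]]
(np.float64(304.55522827687776), np.float64(159.70250368188513)) [[0.5015 0.1237 0.0957]]
top view hole [[0.4992 0.1194 0.0957]] pins top [[0.4965 0.2232 0.063 ]
 [0.4952 0.1248 0.063 ]]
```

```bash
python3 -m pendant '[[0.57,-0.45,0,-0.5],[0.57,-0.45,0,-0.5],[0.57,-0.45,0,-0.5],[0.57,-0.45,0,-0.5],[0.57,-0.45,0,-0.5]]'; python3 - <<'E'
from h import *
go([.4956,.1758,.09],-.012)
for n in("top","side"): 
    i=imaging.camera(n)[:,:,::-1]; cv2.imwrite(f"pics/{n}4.png",i)
z=ctrl.get_obs()["eef_pos"][2]-.0247+.017
g=cv2.cvtColor(cv2.imread("pics/side4.png"),cv2.COLOR_BGR2GRAY)
for x,y in ((302,138),(303,158)):
    for k in range(3):
        x,y=int(round(x)),int(round(y)); p=g[y-3:y+4,x-5:x+6].astype(float); w=np.clip(p.max()*.75-p,0,None)
        yy,xx=np.mgrid[y-3:y+4,x-5:x+6]; x,y=((w*xx).sum()/w.sum(),(w*yy).sum()/w.sum())
    print(x,y,plane("side",(x,y),z))
E
```

```text
time_s: 6.48
eef_pos: [0.495, 0.1763, 0.1031]
eef_rot: [0.0, 0.711, 0.703, 0.0]
wrist_force: [1.3, -0.1, -2.1]
opening: 0.637
grasp_force: 64.5
t 6.4833 now [0.495  0.1763 0.1031] yaw -0.0104 tilt [0.0005 0.    ] -> cm [-0.0522  0.0582  1.3098] deg 0.09355895864471918
300.7607843137255 138.28862745098039 [[0.497  0.2293 0.0952]]
302.10791366906477 158.8935251798561 [[0.4963 0.1286 0.0952]]
```

```bash
python3 -m pendant '[[0.03,0.1,0.5,0],[0.03,0.1,1,0],[0.03,0.1,1.4,0],[0.03,0.1,1.7,0],[0.03,0.1,2.0,0],[0.03,0.1,2.2,0],[0.03,0.1,2.4,0],[0.03,0.1,2.6,0],[0.03,0.1,2.6,0]]'; python3 -c "
from h import *
o=ctrl.get_obs();print(o['wrist_force'],o['torque'])"
```

```text
time_s: 7.33
eef_pos: [0.4959, 0.1766, 0.0765]
eef_rot: [-0.0, 0.711, 0.703, 0.0]
wrist_force: [0.1, 0.3, -1.3]
opening: 0.635
grasp_force: 64.5
[ 0.1197  0.282  -1.3041] [ 0.1216 -0.0963 -0.0046]
```

```bash
python3 -m pendant '[[0,0,0.7,0],[0,0,1.4,0],[0,0,2.0,0],[0,0,2.5,0],[0,0,2.9,0],[0,0,3.1,0],[0,0,3.3,0],[0,0,3.4,0],[0,0,3.4,0],[0,0,3.4,0]]'; python3 -c "
from h import *
o=ctrl.get_obs();print(o['wrist_force'],o['torque'])"
```

```text
time_s: 8.17
eef_pos: [0.4959, 0.1765, 0.0429]
eef_rot: [0.0, 0.711, 0.703, 0.0]
wrist_force: [-0.1, -0.3, -1.4]
opening: 0.637
grasp_force: 64.5
[-0.1217 -0.3116 -1.4364] [ 0.0361 -0.0206  0.0047]
```

```bash
python3 -m pendant '[[0,0,0.05,0],[0,0,0.1,0],[0,0,0.1,0]]'; python3 -m pendant '[[0,0,0,0],[0,0,0,0],[0,0,0,0],[0,0,0,0],[0,0,0,0],[0,0,0,0],[0,0,0,0]]' 1; python3 -m pendant '[[0,0,-1,0],[0,0,-3,0],[0,0,-6,0],[0,0,-10,0],[0,0,-14,0],[0,0,-14,0],[0,0,-14,0]]'; python3 -c "
from h import *
go([.452,-.181,.2],-.02)"
```

```text
time_s: 8.42
eef_pos: [0.496, 0.1765, 0.0427]
eef_rot: [0.0, 0.711, 0.703, -0.0]
wrist_force: [-4.1, -1.8, 8.9]
opening: 0.636
grasp_force: 65.6
time_s: 9.0
eef_pos: [0.4959, 0.1765, 0.0417]
eef_rot: [-0.0, 0.711, 0.703, -0.0]
wrist_force: [-0.4, 0.7, 0.6]
opening: 1.002
grasp_force: 0.0
time_s: 9.58
eef_pos: [0.4981, 0.1769, 0.1857]
eef_rot: [0.002, 0.711, 0.703, 0.003]
wrist_force: [-0.3, 0.6, -0.5]
opening: 1.002
grasp_force: 0.0
t 9.5833 now [0.4981 0.1769 0.1857] yaw -0.0105 tilt [0.0074 0.0009] -> cm [-35.832   -4.222   -1.4934] deg 0.5471251798534434
```

```bash
python3 -m pendant '[[-35.8,-4.2,0,0.7],[-35.8,-4.2,0,0.7],[-35.8,-4.2,0,0.7],[-35.8,-4.2,0,0.7],[-35.8,-4.2,0,0.7],[-35.8,-4.2,0,0.7],[-35.8,-4.2,0,0.7],[-35.8,-4.2,0,0.7],[-35.8,-4.2,0,0.7],[-35.8,-4.2,0,0.7],[-35.8,-4.2,3,0.7],[-35.8,-4.2,6,0.7]]'; python3 -m pendant '[[0,0,0,0],[0,0,0,0],[0,0,0,0]]'; python3 - <<'E'
from h import *
go([.452,-.1815,.034],-.023)
for n in("top","side"): 
    i=imaging.camera(n)[:,:,::-1]; cv2.imwrite(f"pics/{n}5.png",i)
c=np.zeros((400,800,3),np.uint8)
c[:,:400]=cv2.resize(cv2.imread("pics/side5.png")[130:230,250:350],(400,400),interpolation=cv2.INTER_CUBIC)
c[:,400:]=cv2.resize(cv2.imread("pics/side5.png")[200:330,225:355],(400,400),interpolation=cv2.INTER_CUBIC)
cv2.imwrite("pics/c5.png",c)
E
```

```text
time_s: 10.58
eef_pos: [0.4507, -0.1819, 0.1218]
eef_rot: [0.001, 0.716, 0.698, 0.0]
wrist_force: [-0.2, 0.2, -1.1]
opening: 0.997
grasp_force: 0.0
time_s: 10.83
eef_pos: [0.4504, -0.1807, 0.1224]
eef_rot: [-0.0, 0.715, 0.699, 0.0]
wrist_force: [-0.1, -0.3, 0.9]
opening: 0.997
grasp_force: 0.0
t 10.8333 now [ 0.4504 -0.1807  0.1224] yaw -0.0222 tilt [-0.0001  0.0002] -> cm [-0.0825  0.1646  8.8442] deg 0.0463308565949145
```

View pics/c5.png

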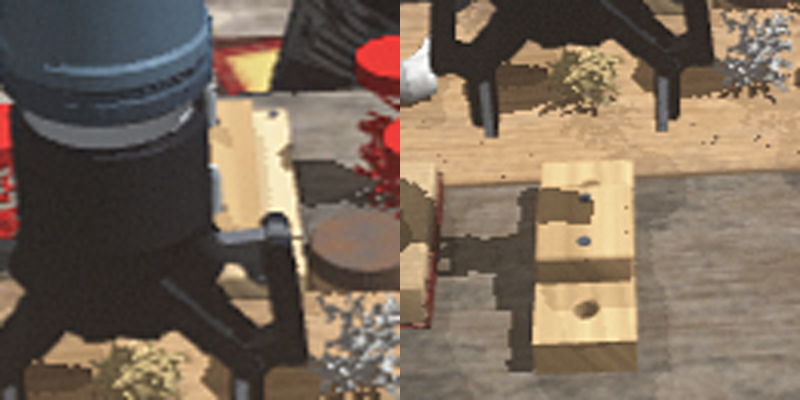

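The board crop shows the backplate lying on the board with a pin through it at (212,185). The fingers straddle the cheek's pad at (585,215).

```bash
python3 -m pendant '[[-0.05,0.1,3,0],[-0.05,0.1,6,0],[-0.05,0.1,8,0],[-0.05,0.1,8.8,0],[-0.05,0.1,8.8,0],[-0.05,0.1,8.8,0],[-0.05,0.1,8.8,0]]' 1;  python3 -m pendant '[[0,0,0,0],[0,0,0,0],[0,0,0,0],[0,0,0,0],[0,0,0,0],[0,0,0,0],[0,0,0,0],[0,0,0,0]]' 0;  python3 -m pendant '[[0,0,-2,0],[0,0,-5,0],[0,0,-9,0],[0,0,-13,0],[0,0,-16,0],[0,0,-16,0],[0,0,-16,0],[0,0,-16,0]]'; python3 - <<'E'
from h import *
go([.4965,.178,.194],-.012)
E
```

```text
time_s: 11.52
eef_pos: [0.4524, -0.1823, 0.0356]
eef_rot: [0.002, 0.715, 0.699, 0.0]
wrist_force: [-0.2, -0.2, 0.5]
opening: 0.997
grasp_force: 0.0
time_s: 12.18
eef_pos: [0.4519, -0.1821, 0.0351]
eef_rot: [0.001, 0.715, 0.699, 0.0]
wrist_force: [-1.4, 1.6, 7.4]
opening: 0.641
grasp_force: 64.4
time_s: 12.85
eef_pos: [0.4504, -0.181, 0.1929]
eef_rot: [-0.001, 0.715, 0.699, -0.0]
wrist_force: [-0.1, 0.5, -2.9]
opening: 0.643
grasp_force: 65.2
t 12.85 now [ 0.4504 -0.181   0.1929] yaw -0.0229 tilt [-0.0012  0.0008] -> cm [35.9972  3.7901 -0.0858] deg -0.6226583063265374
```

```bash
python3 -m pendant '[[36,3.8,0,-0.6],[36,3.8,0,-0.6],[36,3.8,0,-0.6],[36,3.8,0,-0.6],[36,3.8,0,-0.6],[36,3.8,0,-0.6],[36,3.8,0,-0.6],[36,3.8,0,-0.6],[36,3.8,0,-0.6],[36,3.8,0,-0.6],[36,3.8,0,-0.6],[36,3.8,0,-0.6]]'; python3 -m pendant '[[0,0,2,0],[0,0,4,0],[0,0,6,0],[0,0,6,0],[0,0,6,0],[0,0,6,0]]'; python3 - <<'E'
from h import *
go([.4965,.178,.115],-.012)
for n in("top","side"): 
    i=imaging.camera(n)[:,:,::-1]; cv2.imwrite(f"pics/{n}6.png",i)
c=np.zeros((480,800,3),np.uint8)
c[:,:480]=cv2.resize(cv2.imread("pics/side6.png")[90:210,240:360],(480,480),interpolation=cv2.INTER_CUBIC)
c[:320,480:]=cv2.resize(cv2.imread("pics/top6.png")[170:250,230:310],(320,320),interpolation=cv2.INTER_CUBIC)
cv2.imwrite("pics/c6.png",c)
E
```

```text
time_s: 13.85
eef_pos: [0.4959, 0.1771, 0.1916]
eef_rot: [-0.001, 0.711, 0.703, -0.002]
wrist_force: [0.1, -0.9, -3.6]
opening: 0.645
grasp_force: 64.9
time_s: 14.35
eef_pos: [0.4978, 0.1766, 0.1344]
eef_rot: [0.0, 0.712, 0.702, 0.0]
wrist_force: [0.8, 0.2, -2.0]
opening: 0.646
grasp_force: 64.8
t 14.35 now [0.4978 0.1766 0.1344] yaw -0.0139 tilt [ 0.0004 -0.    ] -> cm [ 0.1333 -0.1324  1.9435] deg -0.10616274387770402
```

View pics/c6.png

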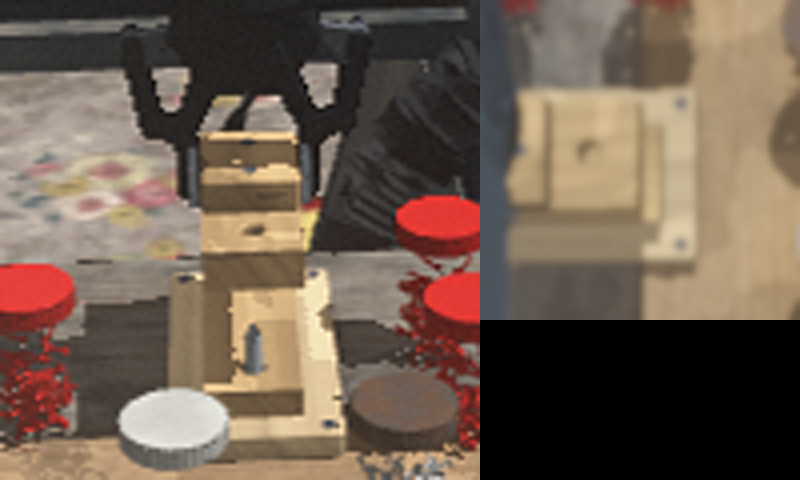

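Side crop: the backplate is seated flush, the near pin's tip is at (253,326), and the held cheek's near hole is at (255,231). Top crop: the cheek's hole is at (587,150) with the pin visible inside it.

```bash
python3 - <<'E'
from h import *
f=lambda c,o,k:(np.array(c,float)+.5)/k-.5+np.array(o)
g=cv2.cvtColor(cv2.imread("pics/side6.png"),cv2.COLOR_BGR2GRAY)
x,y=f([255,231],(240,90),4)
for k in range(3):
    x,y=int(round(x)),int(round(y)); p=g[y-3:y+4,x-5:x+6].astype(float); w=np.clip(p.max()*.75-p,0,None)
    yy,xx=np.mgrid[y-3:y+4,x-5:x+6]; x,y=((w*xx).sum()/w.sum(),(w*yy).sum()/w.sum())
print("hole",x,y,plane("side",(x,y),.1224),plane("side",f([255,231],(240,90),4),.1224))
print("tip",plane("side",f([253,326],(240,90),4),.063), "(before .4973 .1316; base .4977 .129)")
# plate-front bottom edge of cheek, along y: check of the length direction (front face x centre)
print("front face bottom corners", plane("side",f([(203,286),(304,286)],(240,90),4),.0994),"top",plane("side",f([(201,252),(304,254)],(240,90),4),.1234))
print("top hole",plane("top",f([106,148],(230,170),4),.1224),"vs pin .4952 .1248")
print("top cheek edge",plane("top",f([(158,100),(158,208)],(230,170),4),.1234))
E
```

```text
hole 303.38998589562766 147.20380818053596 [[0.5    0.1324 0.1224]] [[0.4999 0.1316 0.1224]]
tip [[0.4972 0.1294 0.063 ]] (before .4973 .1316; base .4977 .129)
front face bottom corners [[0.47   0.1133 0.0994]
 [0.5253 0.1088 0.0994]] top [[0.4698 0.1082 0.1234]
 [0.5251 0.1014 0.1234]]
top hole [[0.4993 0.1292 0.1224]] vs pin .4952 .1248
top cheek edge [[0.5236 0.1021 0.1234]
 [0.4677 0.1024 0.1234]]
```

```bash
python3 -m pendant '[[-0.22,-0.19,0.5,0],[-0.22,-0.19,1,0],[-0.22,-0.19,1.5,0],[-0.22,-0.19,2,0],[-0.22,-0.19,2.4,0],[-0.22,-0.19,2.6,0],[-0.22,-0.19,2.6,0],[-0.22,-0.19,2.6,0],[-0.22,-0.19,2.6,0],[-0.22,-0.19,2.6,0]]'; python3 - <<'E'
from h import *
go([.4959,.1745,.1075],-.012)
for n in("top","side"): 
    i=imaging.camera(n)[:,:,::-1]; cv2.imwrite(f"pics/{n}7.png",i)
c=np.zeros((480,800,3),np.uint8)
c[:,:480]=cv2.resize(cv2.imread("pics/side7.png")[115:195,275:355],(480,480),interpolation=cv2.INTER_CUBIC)
c[:320,480:]=cv2.resize(cv2.imread("pics/top7.png")[180:244,240:304],(320,320),interpolation=cv2.INTER_CUBIC)
cv2.imwrite("pics/c7.png",c)
E
```

```text
time_s: 15.28
eef_pos: [0.4956, 0.1754, 0.1081]
eef_rot: [0.0, 0.711, 0.703, 0.0]
wrist_force: [-2.0, 0.7, -2.2]
opening: 0.646
grasp_force: 64.9
t 15.2833 now [0.4956 0.1754 0.1081] yaw -0.0124 tilt [0.0006 0.0001] -> cm [-0.0869  0.0271  0.0566] deg -0.020204720590174672
```

View pics/c7.png

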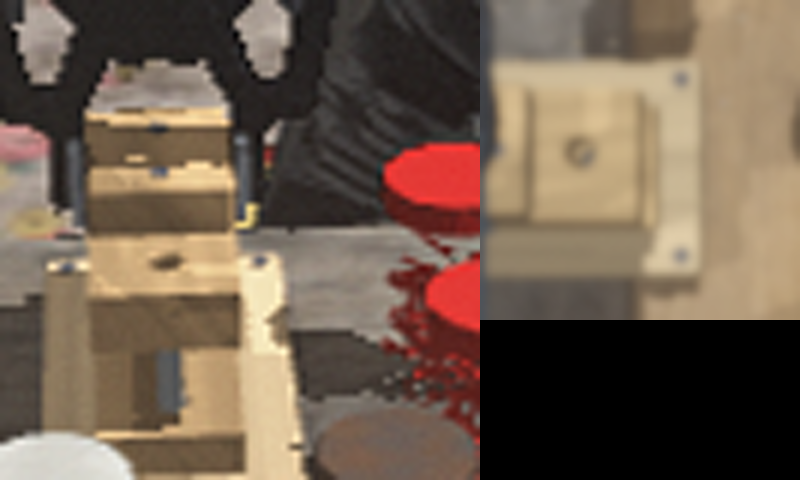

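Side crop: the cheek's front edges are at rows 295 (top) and 346 (bottom), its hole is at (166,261), and the backplate's top front edge is at row 435. Top crop: the hole is at (580,152), the cheek's end edge at column 644 and the backplate's end edge at about 658.

```bash
python3 - <<'E'
from h import *
f=lambda c,o,k:(np.array(c,float)+.5)/k-.5+np.array(o)
S=lambda c:f(c,(275,115),6); T=lambda c:f(c,(240,180),5)
print("cheek top edge",plane("side",S([(90,295),(238,297)]),.0971).mean(0),"bottom",plane("side",S([(94,345),(241,348)]),.0731).mean(0))
print("backplate top edge",plane("side",S([(93,434),(245,437)]),.036).mean(0),"bottom",plane("side",S([(244,472)]),.018))
print("hole side",plane("side",S([166,261]),.0961),"pin .4975 .130")
print("hole top",plane("top",T([100,152]),.0961),"pin .4952 .1248")
print("top edges cheek",plane("top",T([(164,92),(164,220)]),.0971),"\nplate",plane("top",T([178,150]),.036))
E
```

```text
cheek top edge [0.4949 0.103  0.0971] bottom [0.4957 0.1073 0.0731]
backplate top edge [0.4951 0.1042 0.036 ] bottom [[0.5232 0.1043 0.018 ]]
hole side [[0.4967 0.1307 0.0961]] pin .4975 .130
hole top [[0.4949 0.126  0.0961]] pin .4952 .1248
top edges cheek [[0.5199 0.0984 0.0971]
 [0.4653 0.0988 0.0971]] 
plate [[0.5013 0.0992 0.036 ]]
```

All of these agree to about 1 mm, and the underside is about 10 mm above the pin tips. I'll trim slightly, let it settle and hand in.

```bash
python3 -m pendant '[[-0.06,0.02,0,0],[-0.06,0.02,0,0],[-0.06,0.02,0,0],[-0.06,0.02,0,0],[-0.06,0.02,0,0],[-0.06,0.02,0,0],[-0.06,0.02,0,0],[-0.06,0.02,0,0]]' && python3 -c "
from bench import workorder
print(workorder.hand_in())"
```

```text
time_s: 16.05
eef_pos: [0.4956, 0.1747, 0.1078]
eef_rot: [0.0, 0.711, 0.703, 0.0]
wrist_force: [0.6, 0.6, -2.8]
opening: 0.65
grasp_force: 64.9
the job is handed in; nothing more can be done
None
```

The backplate sits flush over both pins and released, the cheek is held level about 10 mm above the pin tips and centred to about 1 mm by camera, the path kept clear of the jars and tin, and the job was handed in at 16 s (no verdict returned).

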